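# Clamp a frog casting in the trimming jig

### The arm

A 6-joint arm with a two-finger parallel gripper is mounted at the origin on a cart in front of the work surface, level with it; the furniture and walls round the work are solid. World frame = base frame: x ahead of the robot, y to its left, z up, the work surface at z = 0. Lengths are in m, angles in rad, forces in N, time in s.
With the tool pointing down it reaches from about 0.3 to 0.775 m from the base axis. Payload 14.6 kg.
Tool frame: the origin (TCP) lies on the centre line of the jaws, within the pads' length; the fingertips stand ctrl.tcp_to_tips ahead of it and the grasp point (between the pads) lies 2 mm behind it (ctrl.tcp_to_tips is the distance from the TCP to the fingertips, in m); z points along the fingers, y is the line along which they close (so a half turn about z gives the same grasp; the last joint's range is limited). The gripper opens to 94 mm and grips with 3 to 60 N. Pads are 16 mm wide; open, the fingers measure 119 mm over their backs; the gripper's body (75 mm by 177 mm) begins 78 mm behind the grasp point.
Start: joints at [-1.197, 0.3, 1.521, -0, 1.321, -0.067], TCP at [0.235, -0.497, 0.222] pointing down, gripper open.
Joint ranges: [-3.03, 3.03], [-0.79, 2.21], [0.23, 2.52], [-1.04, 4.18], [0, 3.07], [-2.55, 2.55]. Speed limits (rad/s): [2.22, 2.22, 2.57, 3.14, 3.14, 3.14].

### API

Orientations are given as [roll, pitch, yaw] about the fixed x, y, z axes, in that order (R = Rz(yaw) Ry(pitch) Rx(roll)).
In Python, from station import telemetry, viewer, hand_in, ctrl gives the robot as it stands.
- The arm moves only by the tool step_arm, never from a script. Its argument "plan" is a list of rows, each an object of numbers: "dx", "dy", "dz": the shift along the tool's x, y, z scaled (see below); "rx", "ry", "rz": the turn, a rotation vector about the tool's x, y, z scaled (see below); "claw": the closure, from 0 (fully open) to 1 (shut). In form: [{"dx": .., "dy": .., "dz": .., "rx": .., "ry": .., "rz": .., "claw": ..}, ...]. A call has 1 to 10 rows; each row shifts and turns the commanded pose from where the row before left it, along the tool's axes as they then stand; what a row does not reach is not made up. The controller multiplies each number of a shift by 0.1 m and each number of a turn by 90 degrees. A row lasts 1/10 s, in which the tool goes at most 50 mm and 8.59 degrees, less where a joint would pass 70% of its speed; a pose out of reach is approached as far as the arm can. A call with a number of a shift or a turn outside -1 to 1 is refused whole. A call with a gripper value outside its range is refused whole. The fingers move at their own pace and stop on an object; "grip_force" is the grip in N (left out, the last holds). Time passes only in rows, so rows that do not move let the fingers close. It gives the time, the measured TCP pose, the force, the opening and the grip force at its end, in the units of the state.
- telemetry.get_obs(): the state, without advancing time (a new reading comes with each control period).
- viewer.camera(name): name is "scene" or "top" or "wrist"; returns a dict with "img" (400x640x3 uint8, red, green, blue), "z_map" (400x640 float32, m along the optical axis (not along the pixel's ray), 0 where there is no reading), "fx", "fy", "cx", "cy" (pixels), "R" (3x3) and "t" (3): a world point X has camera coordinates R X + t; the wrist camera has in their place "tool_from_camera" (4x4, takes a point from camera to tool coordinates, whose origin is the TCP and whose axes are the flange's). Camera axes: x right, y down, z forward; pixel columns grow to the right and rows downward; lengths in m; the calibration is good to about 2 mm. A picture is of the moment at which its call begins: read the wrist's pose just before it.
- hand_in(): hands the job in; it is judged then, once.
Trained networks look in a picture, given as the dict that the camera call returned (one of the last four; its "shot" number tells which), for a name from the list of things; names that differ only in an ending like _2 or _b are one class to them, and where a whole thing is asked for, a point or a joint stands for the part that bears it (a point fixed in the world has none). Each returns a list of dicts, best first, with "score" (0 to 1); they miss things now and then, are a little off and sometimes report something else, mostly with a low value. They report only what shows in the picture. A call takes as long as a camera call. They do not tell look-alikes from the thing itself.
- viewer.recognise(target, picture): "rect" ([left, top, right, bottom] in pixels, round what is visible of it).
The state is a dict: "time_s": time; "qpos": joint angles; "joint_vel": joint speeds; "tau": joint torques, N m; "ee_pos": TCP position; "eef_rot": TCP orientation; "force": force on the tool from outside, world axes, zero at the start; "moment": the same for the moment, N m; "grip_width": finger opening in m; "grip_force": force on a finger pad.
Only numpy, scipy, OpenCV 4.12 (cv2) and the standard library are available. Lean on these libraries where they do the work, as an engineer would, in place of code of your own. Each camera call takes 0.05 s, during which the arm holds its last target. There are 200 camera calls.

### The job

Get the plaster frog that sits on the wooden jig ready for trimming: push it along the plate into the nest until it is up against the back stop, then flip the clamp's ball-ended lever over towards the near side so that it drops past centre and the rubber pad comes down and holds the frog there. Only push with the fingertips: do not pick up or tip the frog, and leave the other castings and things on the table where they are.

Things in the scene. Friction and masses are not known exactly. Their poses are not given: they have to be found in the camera images.
- jig: Fixed plywood plate 230x190x12 mm on the table. Origin on its underside; x points away from the robot's side to the back stop, y left, z up (mm below in this frame): plate x -125..105, y -95..95, top z 12. Nest = U of wooden strips open to -x: stop face at x 20, 26 high; side walls 16 high, inner faces y -42 and 42, x -30..20, flared out to x -50. Start yaw -0.22..0.42 rad.
- stop_face (a point): Middle of the foot of the back stop's front face, on the plate's top; axes as the jig's. A frog that touches the stop has its origin 36 mm before this point (some 4 mm more if it stands askew).
- frog: Loose white plaster frog casting, 76 (x) x 69 (y) x 38 mm high, about 55 g, on the jig's plate. Origin at the middle of its underside; x runs from its face (x -38) to its rear (x 36), z up. At the start it stands 40 to 65 mm short of the stop, rear to the stop, at most 6 mm off the middle and 0.15 rad askew.
- clamp (a joint): Turn of the one-piece clamp (shaft, arm with pad, side lever), rad: 0 = open, at rest; grows as the lever comes towards jig -x and the arm comes down; end stop 1.5. The ball's weight holds it at either end: beyond centre (about 0.7, lever upright at 0.75) it falls over by itself and presses the pad on the frog, resting at about 1.45 to 1.5. Takes up to about 0.25 N m: 4 N on the ball.
- lever_tip (a point): Centre of the steel ball (44 mm across, 0.35 kg) at the end of the lever, a straight steel bar 12 mm thick; 80 mm from the shaft axis, at jig y -77 mm (right side). Open, the lever leans 0.75 rad from upright to jig +x (ball at jig x 115, z 133 mm); closed, 0.75 rad to -x (x 5).
- shaft_axis (a point): Point on the shaft's axis at the foot of the lever, jig x 60, y -77, z 74 mm. The shaft runs along jig y behind the stop through two steel bearing blocks (jig x 46..74, y 27..41 and -41..-27, up to z 86 mm).
- pad: Sprung rubber-footed spindle (4 mm travel), 22 mm across, under the end of the clamp's arm, 72 mm from the shaft; origin on the shaft's axis in the middle of the jig. Open, the arm stands upright (jig y -11..11, x 30..70, up to z 160 mm); closed, the pad stands on the frog's back.
- rabbit: Bystander: plaster rabbit 51 x 52 x 77 mm, on the table to the left of the jig; origin under its middle.
- owl: Bystander: plaster owl 46 x 55 x 60 mm, on the table to the right of the jig's near end; origin under its middle.
- heart: Bystander: flat plaster heart 69 x 66 x 15 mm, on the table further right; origin under its middle.
- cup: Bystander: blue mixing cup 89 mm across, 62 mm high, on the table further right; origin under its middle.
- tape: Bystander: roll of tape 96 mm across, 25 mm high, lying on the table to the right; origin under its middle.
Things that resemble listed ones, but are neither listed nor needed, are in the scene too. Leave any green or red look-alike of the frog alone.

How it is judged:
On the way, in this order (a step that is already met when the one before it is completed fails the run):
1. the frog is in the nest up against the back stop, the clamp still open (x of frog in the frame of stop_face above -0.042 m and value of joint clamp below 0.3 rad), for 0.2 s.
2. the lever has snapped over and the pad bears on the frog (value of joint clamp above 1.3 rad and contact force between pad and frog above 0.8 N), for 0.2 s.
At the end, for the whole second after the job is handed in: The frog stands flat in the nest against the back stop (its origin no more than 43 mm before the stop's face, 36 mm being full contact), the clamp is over centre and shut (joint above 1.3 rad), and its pad presses on the frog with more than 0.8 N, all at rest (all of step 2 and x of frog in the frame of stop_face above -0.043 m and z of frog in the frame of stop_face below 0.006 m and angle between frog's own z axis and vertical below 0.12 rad and linear speed of frog below 0.02 m/s); the robot touches nothing.
It fails at once if the frog is lifted off the plate (z of frog in the frame of jig above 0.024 m).
It fails at once if the frog is tipped (angle between frog's own z axis and vertical above 0.4 rad).
It fails at once if a bystander is disturbed (distance of any of rabbit, owl, heart, cup, tape from where it was at the start of the episode above 0.02 m).
It also fails if it takes over 51 s, if anything falls off the work surface, if the arm or the gripper's body presses on something with over 40 N, if the wrist force passes 120 N, or if a joint passes its speed limit or range.

## Working session

There is one attempt and no reset: what is moved stays moved. The work goes in short steps, Python scripts to look and compute and a tool call to move; the robot and the scene stay as the last step left them, time stands still between calls to the robot, and variables do not carry over. Pictures are saved under pics/ and viewed, at most 10 in all, crops included, and the job is handed in when it is done.

Besides the shell and the picture viewer there is one more tool, called after "Request:" as a command line: name --argument value ..., lists and objects as JSON in quotes. step_arm: Moves the arm, as the interface text tells. Shifts and turns lie within -1 to 1; 1 stands for 0.1 m of shift or 90 degrees of turn. Its arguments: {"type":"object","properties":{"plan":{"type":"array"},"grip_force":{"type":"number"}},"required":["plan"]}

```bash
mkdir -p pics; ls
cat > h.py <<'E'
import numpy as np, cv2
from station import telemetry, viewer, hand_in, ctrl
from scipy.spatial.transform import Rotation as Ro
def pts(p):
    z=p["z_map"]; v,u=np.mgrid[:z.shape[0],:z.shape[1]]
    c=np.stack([(u-p["cx"])*z/p["fx"],(v-p["cy"])*z/p["fy"],z],-1)
    w=(c-np.array(p["t"]))@np.array(p["R"]); w[z==0]=np.nan
    return w
def save(im,n): cv2.imwrite("pics/"+n,cv2.cvtColor(im,cv2.COLOR_RGB2BGR))
E
python3 - <<'E'
from h import *
print(ctrl.tcp_to_tips, telemetry.get_obs())
for n in ("top","scene"):
    p=viewer.camera(n); save(p["img"],n+".png"); w=pts(p); np.savez(n+".npz",w=w,img=p["img"])
    for k in ("jig","frog","lever_tip","pad","rabbit","owl"):
        print(n,k,[(round(d["score"],2),[int(x) for x in d["rect"]]) for d in viewer.recognise(k,p)[:4]])
E
```

```text
pics
0.017 {'time_s': 0.0, 'qpos': array([-1.19659186e+00,  3.00477868e-01,  1.52158473e+00, -4.20367294e-06,
        1.32071150e+00, -6.65789566e-02]), 'joint_vel': array([-0.00036146, -0.00035128,  0.00050137,  0.00022421, -0.00161263,
        0.00099716]), 'tau': array([ 3.08257586e-04, -5.31805909e+01, -3.52738810e+01,  7.08509772e-02,
        2.44472595e-02, -9.66712423e-05]), 'ee_pos': array([ 0.23457252, -0.49719518,  0.22188107]), 'eef_rot': array([-3.14041356e+00, -7.45386176e-05,  4.40784421e-01]), 'force': array([-1.03815441, -0.06770012,  0.33654584]), 'moment': array([-6.14351955e-02, -3.76905704e-05, -9.01074555e-03]), 'grip_force': 0.0, 'grip_width': 0.09396996371187051}
top jig [(0.67, [261, 149, 340, 262])]
top frog [(0.97, [201, 230, 224, 253]), (0.8, [196, 175, 223, 199]), (0.63, [295, 222, 318, 244]), (0.18, [436, 217, 470, 248])]
top lever_tip [(0.68, [274, 153, 322, 198])]
top pad []
top rabbit [(0.52, [238, 199, 257, 218]), (0.44, [345, 202, 364, 219])]
top owl [(0.69, [348, 203, 364, 218])]
scene jig [(0.98, [265, 163, 356, 242])]
scene frog [(0.74, [243, 159, 262, 181]), (0.65, [284, 205, 308, 223]), (0.57, [276, 143, 297, 163])]
scene lever_tip [(0.56, [313, 164, 356, 194])]
scene pad [(0.46, [268, 164, 357, 241])]
scene rabbit [(0.79, [281, 158, 299, 184]), (0.74, [264, 165, 356, 239])]
scene owl [(0.67, [331, 226, 340, 247])]
```

Run:
```python
from h import *
a=np.load("top.npz")["img"][130:290,180:480]; b=np.load("scene.npz")["img"][130:270,220:420]
save(np.vstack([cv2.resize(a,(600,320),interpolation=2)[:300],cv2.resize(b[:140],(428,300),interpolation=2) if 0 else np.pad(cv2.resize(b,(428,300),interpolation=2),((0,0),(0,172),(0,0)))]),"crop1.png")
d=np.load("top.npz"); w=d["w"]
for (u,v) in [(212,241),(210,187),(306,233),(300,200),(270,250),(330,250),(356,210),(247,208)]: print(u,v,w[v,u].round(3))
```

```text
212 241 [0.442 0.275 0.032]
210 187 [0.601 0.281 0.034]
306 233 [ 0.46  -0.001  0.044]
300 200 [0.557 0.016 0.034]
270 250 [0.412 0.109 0.   ]
330 250 [ 0.409 -0.07  -0.001]
356 210 [ 0.523 -0.147  0.057]
247 208 [0.535 0.169 0.058]
```

View pics/crop1.png

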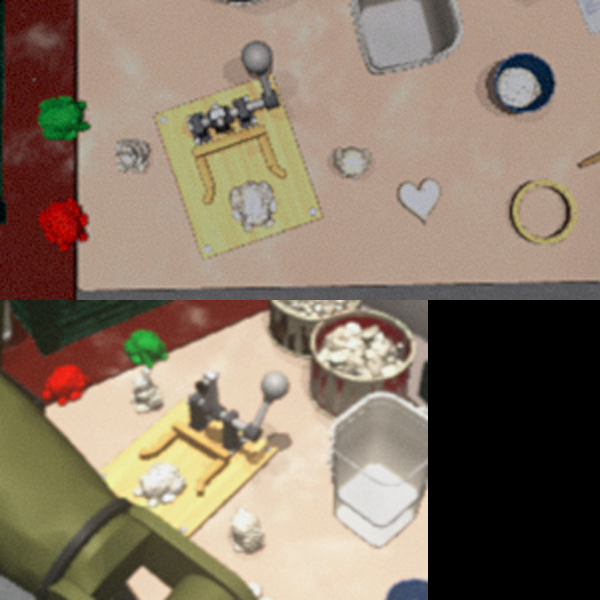

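The top crop (2x, offset 180,130) shows the jig at about (300,205), turned slightly left. The frog look-alikes are green at (210,187), red at (212,241) and white on the jig at (306,233); the white one is the frog I want. The owl is at (356,210), the rabbit at (247,208), and the ball at about (308,158). Next I'll measure the jig, the frog and the ball.

Run:
```python
from h import *
from scipy.optimize import minimize
d=np.load("top.npz"); w=d["w"]; im=d["img"]
hsv=cv2.cvtColor(im,cv2.COLOR_RGB2HSV)
roi=np.zeros(im.shape[:2],bool); roi[140:270,250:350]=1
m=roi&(hsv[...,0]>20)&(hsv[...,0]<35)&(hsv[...,1]>70)&(w[...,2]>0.004)&(w[...,2]<0.02)
P=w[m]; print(m.sum(), np.median(P[:,2]))
hull=cv2.minAreaRect((P[:,:2]*1000).astype(np.float32)); print(hull, cv2.boxPoints(hull))
# white frog
f=roi&(hsv[...,1]<60)&(w[...,2]>0.022)&(w[...,2]<0.056)
n,l,s,c=cv2.connectedComponentsWithStats(f.astype(np.uint8)); 
for i in range(1,n):
    if s[i,4]>60: Q=w[l==i]; print(s[i],c[i].round(1),Q.mean(0).round(3),Q.min(0).round(3),Q.max(0).round(3))
b=roi&(w[...,2]>0.12)&(w[...,2]<0.17)
n,l,s,c=cv2.connectedComponentsWithStats(b.astype(np.uint8)); 
for i in range(1,n):
    if s[i,4]>10: Q=w[l==i]; print('hi',s[i],Q.mean(0).round(3),Q.min(0).round(3),Q.max(0).round(3))
save(cv2.resize(im[210:260,280:335],(550,500),interpolation=2),"frogcrop.png")
```

```text
3018 0.011170134626272563
((522.6304321289062, 21.786224365234375), (229.0056915283203, 188.2087860107422), 18.265228271484375) [[ 384.4029     75.2622  ]
 [ 443.39056  -103.463844]
 [ 660.858     -31.68975 ]
 [ 601.8703    147.03629 ]]
[295 220  22  25 365] [306.3 231. ] [ 0.465 -0.002  0.04 ] [ 0.428 -0.03   0.022] [0.498 0.032 0.055]
hi [301 150  16  17 200] [ 0.663 -0.014  0.146] [ 0.643 -0.035  0.121] [0.686 0.007 0.158]
hi [285 181  11  16  89] [0.578 0.039 0.152] [0.558 0.024 0.12 ] [0.599 0.051 0.162]
```

View pics/frogcrop.png

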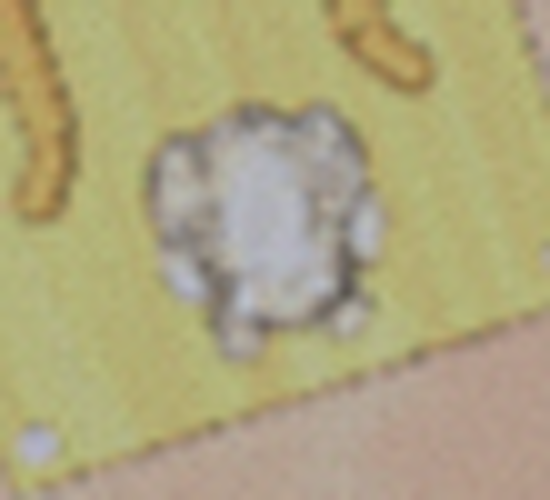

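This is the white plaster frog, on the jig with its rear to the stop, so it's the right one. Jig: origin ≈ (0.532, 0.025), yaw ≈ 0.319. Frog at jig (-72,-4) mm. I'll now move to the near side of it, with the fingers 20 mm apart so they touch at two points.

Request:
step_arm --plan '[{"dx":0.33,"dy":-0.33,"claw":0.79},{"dx":0.33,"dy":-0.33,"claw":0.79},{"dx":0.33,"dy":-0.33,"claw":0.79},{"dx":0.33,"dy":-0.33,"claw":0.79},{"dx":0.33,"dy":-0.33,"claw":0.79},{"dx":0.33,"dy":-0.33,"claw":0.79},{"dx":0.33,"dy":-0.33,"claw":0.79},{"dx":0.33,"dy":-0.33,"claw":0.79},{"dx":0.33,"dy":-0.33,"claw":0.79},{"rz":0.078,"claw":0.79}]'

```text
$.plan[0]: bad value
```

```bash
cat >> h.py <<'E'
J0=np.array([.5321,.0249]); Y=.319
def jig(p): c,s=np.cos(Y),np.sin(Y); d=np.asarray(p)[...,:2]-J0; return np.stack([d[...,0]*c+d[...,1]*s,-d[...,0]*s+d[...,1]*c],-1)*1000
def world(x,y): c,s=np.cos(Y),np.sin(Y); return J0+np.array([x*c-y*s,x*s+y*c])/1000
def togo(x,y,z):
    o=telemetry.get_obs(); R=Ro.from_euler("xyz",o["eef_rot"]); 
    print("jig",jig(o["ee_pos"]).round(1),"z",o["ee_pos"][2].round(4),"rot",o["eef_rot"].round(3),"F",o["force"].round(1),"w",round(o["grip_width"],3),"t",round(o["time_s"],2))
    t=np.r_[world(x,y),z]; print("units",(R.inv().apply(t-o["ee_pos"])*10).round(3))
E
python3 - <<'E'
from h import *
togo(-135,-4,.1)
d=np.load("top.npz"); w=d["w"]; im=d["img"]
W=pts(p:=viewer.camera("wrist")) if 0 else None
j=jig(w); hsv=cv2.cvtColor(im,cv2.COLOR_RGB2HSV)
f=(hsv[...,1]<60)&(w[...,2]>0.017)&(w[...,2]<0.056)&(abs(j[...,0]+70)<60)&(abs(j[...,1])<60)
Q=j[f]; print(Q.min(0),Q.max(0)); 
p=viewer.camera("wrist"); save(p["img"],"wrist1.png"); print(p["tool_from_camera"].round(3))
E
```

```text
jig [-446.3 -402.7] z 0.2224 rot [-3.142  0.     0.441] F [-0.3 -0.1 -0.2] w 0.094 t 0.7
units [ 3.574 -3.579  1.224]
[-111.73469605  -36.5881502 ] [-40.89181495  27.72011786]
[[ 0.001 -0.973 -0.23   0.067]
 [ 1.     0.001 -0.001  0.   ]
 [ 0.001 -0.23   0.973 -0.162]
 [ 0.     0.     0.     1.   ]]
```

View pics/wrist1.png

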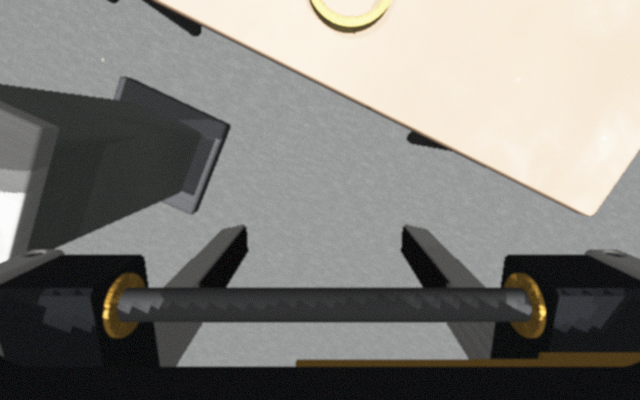

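The move was refused, so the wrist picture only shows the table edge, with the tape at about (348,10). The rows seem to need every field, so I'll send them in full.

Request:
step_arm --plan '[{"dx":0.33,"dy":-0.33,"dz":0,"rx":0,"ry":0,"rz":0,"claw":0.79},{"dx":0.33,"dy":-0.33,"dz":0,"rx":0,"ry":0,"rz":0,"claw":0.79},{"dx":0.33,"dy":-0.33,"dz":0,"rx":0,"ry":0,"rz":0,"claw":0.79},{"dx":0.33,"dy":-0.33,"dz":0,"rx":0,"ry":0,"rz":0,"claw":0.79},{"dx":0.33,"dy":-0.33,"dz":0,"rx":0,"ry":0,"rz":0,"claw":0.79},{"dx":0.33,"dy":-0.33,"dz":0,"rx":0,"ry":0,"rz":0,"claw":0.79},{"dx":0.33,"dy":-0.33,"dz":0,"rx":0,"ry":0,"rz":0,"claw":0.79},{"dx":0.33,"dy":-0.33,"dz":0,"rx":0,"ry":0,"rz":0,"claw":0.79},{"dx":0.33,"dy":-0.33,"dz":0,"rx":0,"ry":0,"rz":0,"claw":0.79},{"dx":0,"dy":0,"dz":0,"rx":0,"ry":0,"rz":0.078,"claw":0.79}]'

```text
time_s: 1.75
ee_pos: [0.3776, -0.098, 0.2227]
eef_rot: [-3.141, -0.001, 0.324]
force: [-0.0, -0.9, -0.4]
grip_width: 0.0204
grip_force: 0.0
```

Run:
```python
from h import *
togo(-138,-4,.08)
```

```text
jig [-185.2  -68.2] z 0.2227 rot [-3.141e+00 -1.000e-03  3.240e-01] F [-0.  -0.9 -0.4] w 0.02 t 1.75
units [ 0.474 -0.64   1.428]
```

Request:
step_arm --plan '[{"dx":0.16,"dy":-0.21,"dz":0.2,"rx":0,"ry":0,"rz":0,"claw":0.79},{"dx":0.16,"dy":-0.21,"dz":0.2,"rx":0,"ry":0,"rz":0,"claw":0.79},{"dx":0.15,"dy":-0.22,"dz":0.2,"rx":0,"ry":0,"rz":0,"claw":0.79},{"dx":0,"dy":0,"dz":0,"rx":0,"ry":0,"rz":0,"claw":0.79},{"dx":0,"dy":0,"dz":0,"rx":0,"ry":0,"rz":0,"claw":0.79}]'

```text
time_s: 2.25
ee_pos: [0.4012, -0.0265, 0.1626]
eef_rot: [-3.142, 0.0, 0.32]
force: [0.4, 0.3, 1.0]
grip_width: 0.0198
grip_force: 0.0
```

```bash
cat >> h.py <<'E'
def wristpts():
    o=telemetry.get_obs(); p=viewer.camera("wrist"); z=p["z_map"]; v,u=np.mgrid[:z.shape[0],:z.shape[1]]
    c=np.stack([(u-p["cx"])*z/p["fx"],(v-p["cy"])*z/p["fy"],z],-1)
    T=np.array(p["tool_from_camera"]); t=c@T[:3,:3].T+T[:3,3]
    w=t@Ro.from_euler("xyz",o["eef_rot"]).as_matrix().T+o["ee_pos"]; w[z==0]=np.nan
    return p,w
E
python3 - <<'E'
from h import *
togo(-138,-4,.034)
p,w=wristpts(); np.savez("wr.npz",w=w,img=p["img"]); save(p["img"],"wrist2.png"); j=jig(w); z=w[...,2]
hsv=cv2.cvtColor(p["img"],cv2.COLOR_RGB2HSV)
f=(hsv[...,1]<60)&(z>0.017)&(z<0.056)&(abs(j[...,0]+70)<60)&(abs(j[...,1])<60)
Q=j[f]; print(f.sum(),np.percentile(Q,[1,99],axis=0),Q.mean(0))
m=(abs(j[...,0])<130)&(abs(j[...,1])<100); pl=m&(hsv[...,1]>70)&(z<.02)&(z>.005); print("plate z",np.median(z[pl]))
st=m&(z>.036)&(z<.041)&(abs(j[...,1])<40)&(j[...,0]>0)&(j[...,0]<50); print("stop top x",np.percentile(j[st][:,0],[1,50,99]))
# side walls
wl=m&(z>.026)&(z<.031)&(j[...,0]>-25)&(j[...,0]<10)&(hsv[...,1]>90); 
for s in (1,-1):
    q=j[wl&(j[...,1]*s>30)]; print(s,len(q), np.percentile(q[:,1],[2,50,98]) if len(q) else '', np.polyfit(q[:,0],q[:,1],1) if len(q)>9 else '')
E
```

```text
jig [-140.4   -7.7] z 0.1626 rot [-3.142  0.     0.32 ] F [0.4 0.3 1. ] w 0.02 t 2.25
units [ 0.025 -0.037  1.286]
4286 [[-107.72056864  -32.99731721]
 [ -42.61908008   28.75247042]] [-72.4204611   -2.26487705]
plate z 0.012102664156842746
stop top x [19.79384282 24.09131739 28.65175173]
1 640 [43.29214225 49.60035577 56.16544544] [4.15834578e-03 4.96634296e+01]
-1 631 [-54.03762362 -47.6827898  -41.5078106 ] [ 9.38056566e-03 -4.76703104e+01]
```

View pics/wrist2.png

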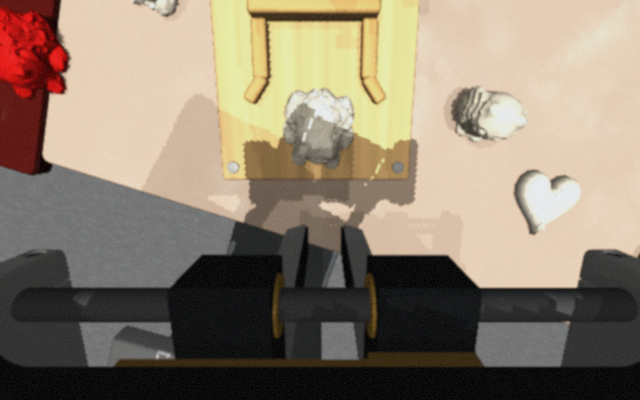

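The wrist view shows the frog at (320,127), facing the fingers, with the nest beyond it, the owl at (487,113) and the heart at (548,200). The jig pose holds to about 1 mm, and the frog's face is at jig x ≈ -110. Descending now, then pushing.

Request:
step_arm --plan '[{"dx":0,"dy":-0.05,"dz":0.4,"rx":0,"ry":0,"rz":0,"claw":0.79},{"dx":0,"dy":0,"dz":0.4,"rx":0,"ry":0,"rz":0,"claw":0.79},{"dx":0,"dy":0,"dz":0.3,"rx":0,"ry":0,"rz":0,"claw":0.79},{"dx":0,"dy":0,"dz":0.18,"rx":0,"ry":0,"rz":0,"claw":0.79},{"dx":0,"dy":0,"dz":0,"rx":0,"ry":0,"rz":0,"claw":0.79},{"dx":0,"dy":0,"dz":0,"rx":0,"ry":0,"rz":0,"claw":0.79}]'

```text
time_s: 2.9
ee_pos: [0.4002, -0.0225, 0.0355]
eef_rot: [3.141, -0.001, 0.317]
force: [-0.0, -0.2, 0.5]
grip_width: 0.02
grip_force: 0.0
```

Run:
```python
from h import *
togo(-62,0,.034)
```

```text
jig [-140.1   -3.6] z 0.0355 rot [ 3.141e+00 -1.000e-03  3.170e-01] F [-0.  -0.2  0.5] w 0.02 t 2.9
units [ 0.781 -0.038  0.015]
```

Request:
step_arm --plan '[{"dx":0.1,"dy":-0.01,"dz":0,"rx":0,"ry":0,"rz":0,"claw":0.79},{"dx":0.1,"dy":-0.01,"dz":0,"rx":0,"ry":0,"rz":0,"claw":0.79},{"dx":0.05,"dy":-0.01,"dz":0,"rx":0,"ry":0,"rz":0,"claw":0.79},{"dx":0.05,"dy":0,"dz":0,"rx":0,"ry":0,"rz":0,"claw":0.79},{"dx":0.05,"dy":0,"dz":0,"rx":0,"ry":0,"rz":0,"claw":0.79},{"dx":0.05,"dy":0,"dz":0,"rx":0,"ry":0,"rz":0,"claw":0.79},{"dx":0.05,"dy":0,"dz":0,"rx":0,"ry":0,"rz":0,"claw":0.79},{"dx":0.05,"dy":0,"dz":0,"rx":0,"ry":0,"rz":0,"claw":0.79},{"dx":0.05,"dy":0,"dz":0,"rx":0,"ry":0,"rz":0,"claw":0.79},{"dx":0.05,"dy":0,"dz":0,"rx":0,"ry":0,"rz":0,"claw":0.79}]'

```text
time_s: 3.9
ee_pos: [0.4558, -0.0001, 0.035]
eef_rot: [3.141, 0.001, 0.319]
force: [-6.0, -2.2, 10.5]
grip_width: 0.0194
grip_force: 5.2
```

```bash
cat >> h.py <<'E'
def frog(tag):
    p,w=wristpts(); save(p["img"],tag+".png"); j=jig(w); z=w[...,2]; hsv=cv2.cvtColor(p["img"],cv2.COLOR_RGB2HSV)
    f=(hsv[...,1]<60)&(z>0.017)&(z<0.056)&(abs(j[...,0]+50)<65)&(abs(j[...,1])<38)
    n,l,s,c=cv2.connectedComponentsWithStats(f.astype(np.uint8)); i=1+s[1:,4].argmax(); Q=j[l==i]
    print("frog",s[i,4],np.percentile(Q,[1,99],axis=0).round(1),Q.mean(0).round(1),"zmax",np.percentile(z[l==i],99).round(3))
E
python3 - <<'E'
from h import *
togo(-62,0,.034)
frog("push1")
E
```

```text
jig [-80.3   0.2] z 0.035 rot [3.141e+00 1.000e-03 3.190e-01] F [-6.  -2.2 10.5] w 0.019 t 3.9
units [0.183 0.002 0.01 ]
frog 12502 [[-70.3 -29.4]
 [ -1.4  31.5]] [-30.8   0.4] zmax 0.051
```

View pics/push1.png

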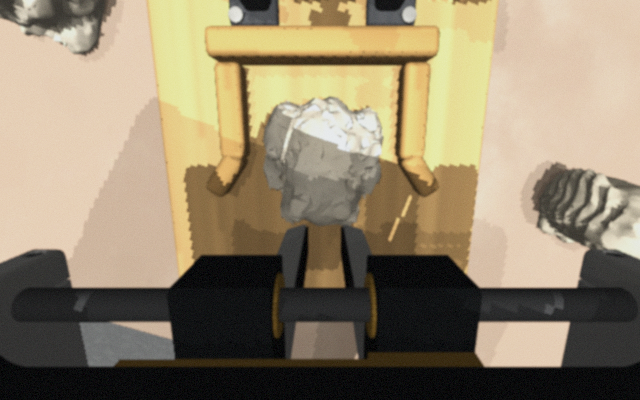

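The frog is moving straight, at (325,160), about 20 mm short of the stop and well centred. There's a 10 N upward force on the tips, which means they bear on the sloping feet. I'll ease up slightly and carry on.

Request:
step_arm --plan '[{"dx":0,"dy":0,"dz":-0.01,"rx":0,"ry":0,"rz":0,"claw":0.79},{"dx":0.04,"dy":0,"dz":0,"rx":0,"ry":0,"rz":0,"claw":0.79},{"dx":0.04,"dy":0,"dz":0,"rx":0,"ry":0,"rz":0,"claw":0.79},{"dx":0.03,"dy":0,"dz":0,"rx":0,"ry":0,"rz":0,"claw":0.79},{"dx":0.03,"dy":0,"dz":0,"rx":0,"ry":0,"rz":0,"claw":0.79}]'

```text
time_s: 4.45
ee_pos: [0.4692, 0.0043, 0.0354]
eef_rot: [-3.142, 0.0, 0.318]
force: [-1.0, 0.2, 1.9]
grip_width: 0.0198
grip_force: 0.9
```

Run:
```python
from h import *
togo(-62,0,.034)
frog("push2")
```

```text
jig [-66.2   0.2] z 0.0354 rot [-3.142  0.     0.318] F [-1.   0.2  1.9] w 0.02 t 4.45
units [0.042 0.002 0.014]
frog 12433 [[-56.2 -29.1]
 [ 12.9  31.8]] [-16.4   0.7] zmax 0.051
```

Request:
step_arm --plan '[{"dx":0.03,"dy":0,"dz":0,"rx":0,"ry":0,"rz":0,"claw":0.79},{"dx":0.02,"dy":0,"dz":0,"rx":0,"ry":0,"rz":0,"claw":0.79},{"dx":0.01,"dy":0,"dz":0,"rx":0,"ry":0,"rz":0,"claw":0.79},{"dx":0,"dy":0,"dz":0,"rx":0,"ry":0,"rz":0,"claw":0.79}]'

```text
time_s: 4.9
ee_pos: [0.4739, 0.0058, 0.0352]
eef_rot: [-3.141, 0.002, 0.318]
force: [-5.9, -3.9, 5.3]
grip_width: 0.0196
grip_force: 4.4
```

Run:
```python
from h import *
togo(-62,0,.034)
frog("push3")
```

```text
jig [-61.3   0.2] z 0.0352 rot [-3.141e+00  2.000e-03  3.180e-01] F [-5.9 -3.9  5.3] w 0.02 t 4.9
units [-0.007  0.002  0.012]
frog 12026 [[-51.4 -29.1]
 [ 14.2  31.8]] [-12.9   0.5] zmax 0.051
```

Request:
step_arm --plan '[{"dx":0.015,"dy":0,"dz":0,"rx":0,"ry":0,"rz":0,"claw":0.79},{"dx":0.01,"dy":0,"dz":0,"rx":0,"ry":0,"rz":0,"claw":0.79},{"dx":0,"dy":0,"dz":0,"rx":0,"ry":0,"rz":0,"claw":0.79}]'

```text
time_s: 5.25
ee_pos: [0.4746, 0.0061, 0.035]
eef_rot: [-3.141, 0.007, 0.319]
force: [-19.0, -9.4, 14.6]
grip_width: 0.0199
grip_force: 12.5
```

Run:
```python
from h import *
togo(-62,0,.034)
frog("push4")
```

```text
jig [-60.5   0.2] z 0.035 rot [-3.141  0.007  0.319] F [-19.   -9.4  14.6] w 0.02 t 5.25
units [-0.015  0.002  0.01 ]
frog 12029 [[-50.6 -29.1]
 [ 14.4  31.8]] [-12.7   0.5] zmax 0.051
```

View pics/push4.png

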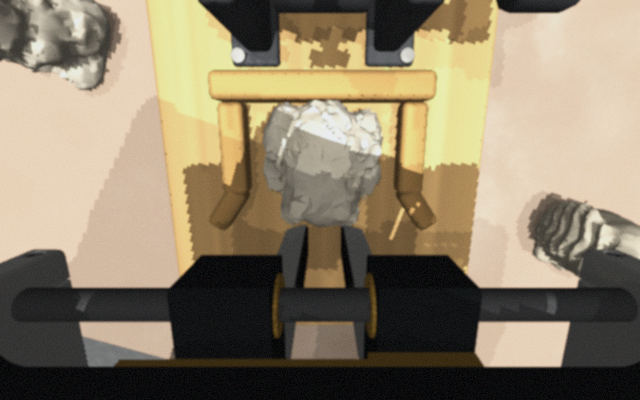

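Seated: the force rises against the stop, and the frog at (325,160) sits square against it. Backing off along -x, rising, and crossing to behind the ball.

Request:
step_arm --plan '[{"dx":-0.1,"dy":0,"dz":0,"rx":0,"ry":0,"rz":0,"claw":0.79},{"dx":-0.15,"dy":0,"dz":0,"rx":0,"ry":0,"rz":0,"claw":0.79},{"dx":0,"dy":0,"dz":-0.4,"rx":0,"ry":0,"rz":0,"claw":1},{"dx":0,"dy":0,"dz":-0.45,"rx":0,"ry":0,"rz":0,"claw":1},{"dx":0,"dy":0,"dz":-0.45,"rx":0,"ry":0,"rz":0,"claw":1},{"dx":0,"dy":0,"dz":-0.45,"rx":0,"ry":0,"rz":0,"claw":1},{"dx":0,"dy":0,"dz":-0.2,"rx":0,"ry":0,"rz":0,"claw":1},{"dx":0,"dy":0,"dz":0,"rx":0,"ry":0,"rz":0,"claw":1}]'

```text
time_s: 6.1
ee_pos: [0.4543, -0.0011, 0.2332]
eef_rot: [3.14, -0.005, 0.318]
force: [0.1, -0.9, 0.1]
grip_width: 0.0002
grip_force: 0.0
```

Run:
```python
from h import *
togo(160,-76,.23)
frog("seated")
```

```text
jig [-82.1  -0.2] z 0.2332 rot [ 3.14  -0.005  0.318] F [ 0.1 -0.9  0.1] w 0.0 t 6.1
units [2.421 0.756 0.047]
frog 2702 [[-47.7 -29. ]
 [ 14.   31.8]] [-13.9   1.5] zmax 0.05
```

Request:
step_arm --plan '[{"dx":0.3,"dy":0.1,"dz":0,"rx":0,"ry":0,"rz":0,"claw":1},{"dx":0.3,"dy":0.1,"dz":0,"rx":0,"ry":0,"rz":0,"claw":1},{"dx":0.3,"dy":0.1,"dz":0,"rx":0,"ry":0,"rz":0,"claw":1},{"dx":0.3,"dy":0.1,"dz":0,"rx":0,"ry":0,"rz":0,"claw":1},{"dx":0.3,"dy":0.1,"dz":0,"rx":0,"ry":0,"rz":0,"claw":1},{"dx":0.3,"dy":0.1,"dz":0,"rx":0,"ry":0,"rz":0,"claw":1},{"dx":0.3,"dy":0.1,"dz":0,"rx":0,"ry":0,"rz":0,"claw":1},{"dx":0.3,"dy":0.06,"dz":0,"rx":0,"ry":0,"rz":0,"claw":1},{"dx":0,"dy":0,"dz":0,"rx":0,"ry":0,"rz":0,"claw":1}]'

```text
time_s: 7.05
ee_pos: [0.7064, 0.0022, 0.2256]
eef_rot: [-3.14, 0.004, 0.319]
force: [-1.4, 0.8, -0.4]
grip_width: 0.0005
grip_force: 0.0
```

Run:
```python
from h import *
togo(162,-76,.135)
p=viewer.camera("scene"); save(cv2.resize(p["img"][90:270,220:420],(667,600),interpolation=2),"lever.png")
p=viewer.camera("top"); w=pts(p); j=jig(w); m=(abs(j[...,0]-115)<25)&(abs(j[...,1]+77)<25)&(w[...,2]>.1)&(w[...,2]<.17); print(m.sum(), np.median(j[m],axis=0) if m.any() else '')
```

```text
jig [158.4 -76.2] z 0.2256 rot [-3.14   0.004  0.319] F [-1.4  0.8 -0.4] w 0.001 t 7.05
units [ 0.04  -0.001  0.906]
0
```

View pics/lever.png

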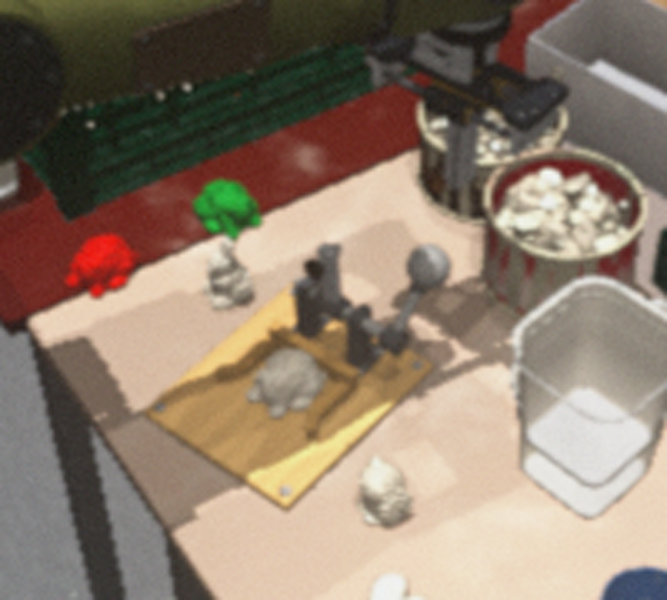

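The scene view (3.33x) shows the frog in the nest, and the lever open with its ball at about (430,265) in the crop. The fingers hang beyond the ball, near the cans, so I'll check the can heights before going down.

Run:
```python
from h import *
w=np.load("top.npz")["w"]
for x in (.72,.74,.76,.78,.8,.84):
    print(x,[ (y,round(float(np.nanmax(w[(abs(w[...,0]-x)<.01)&(abs(w[...,1]-y)<.02)][:,2],initial=-1)),3)) for y in (-.12,-.08,-.04,0,.04,.08,.12)])
```

```text
0.72 [(-0.12, 0.008), (-0.08, 0.006), (-0.04, 0.006), (0, 0.006), (0.04, 0.009), (0.08, 0.006), (0.12, 0.006)]
0.74 [(-0.12, 0.008), (-0.08, 0.007), (-0.04, 0.006), (0, 0.007), (0.04, 0.005), (0.08, 0.007), (0.12, 0.007)]
0.76 [(-0.12, 0.008), (-0.08, 0.006), (-0.04, 0.007), (0, 0.006), (0.04, 0.007), (0.08, 0.008), (0.12, 0.007)]
0.78 [(-0.12, 0.005), (-0.08, 0.006), (-0.04, 0.108), (0, 0.106), (0.04, 0.11), (0.08, 0.105), (0.12, 0.006)]
0.8 [(-0.12, 0.005), (-0.08, 0.007), (-0.04, 0.109), (0, 0.09), (0.04, 0.09), (0.08, 0.107), (0.12, 0.006)]
0.84 [(-0.12, 0.05), (-0.08, 0.108), (-0.04, 0.097), (0, 0.098), (0.04, 0.092), (0.08, 0.105), (0.12, 0.094)]
```

Clear, since the cans are 0.11 m high and start at x ≥ 0.77. Going down behind the ball.

Request:
step_arm --plan '[{"dx":0.03,"dy":0,"dz":0.3,"rx":0,"ry":0,"rz":0,"claw":1},{"dx":0,"dy":0,"dz":0.3,"rx":0,"ry":0,"rz":0,"claw":1},{"dx":0,"dy":0,"dz":0.27,"rx":0,"ry":0,"rz":0,"claw":1},{"dx":0,"dy":0,"dz":0,"rx":0,"ry":0,"rz":0,"claw":1},{"dx":0,"dy":0,"dz":0,"rx":0,"ry":0,"rz":0,"claw":1}]'

```text
time_s: 7.65
ee_pos: [0.7075, 0.0028, 0.1443]
eef_rot: [3.142, -0.0, 0.318]
force: [0.5, -0.3, 0.0]
grip_width: 0.0006
grip_force: 0.0
```

Run:
```python
from h import *
togo(92,-76,.150)
```

```text
jig [159.6 -76. ] z 0.1443 rot [ 3.142 -0.     0.318] F [ 0.5 -0.3  0. ] w 0.001 t 7.65
units [-0.676  0.    -0.057]
```

Request:
step_arm --plan '[{"dx":-0.05,"dy":0,"dz":0.04,"rx":0,"ry":0,"rz":0,"claw":1},{"dx":-0.05,"dy":0,"dz":0,"rx":0,"ry":0,"rz":0,"claw":1},{"dx":-0.05,"dy":0,"dz":0,"rx":0,"ry":0,"rz":0,"claw":1},{"dx":-0.05,"dy":0,"dz":0,"rx":0,"ry":0,"rz":0,"claw":1},{"dx":-0.05,"dy":0,"dz":0,"rx":0,"ry":0,"rz":0,"claw":1},{"dx":-0.05,"dy":0,"dz":0,"rx":0,"ry":0,"rz":0,"claw":1},{"dx":-0.05,"dy":0,"dz":0,"rx":0,"ry":0,"rz":0,"claw":1},{"dx":-0.05,"dy":0,"dz":0,"rx":0,"ry":0,"rz":0,"claw":1}]'

```text
time_s: 8.45
ee_pos: [0.6716, -0.0092, 0.1432]
eef_rot: [3.139, -0.008, 0.319]
force: [3.8, 0.8, 3.3]
grip_width: 0.0003
grip_force: 2.2
```

```bash
cat >> h.py <<'E'
def lever(tag):
    p=viewer.camera("scene"); save(cv2.resize(p["img"][130:260,260:370],(508,600),interpolation=2),tag+".png")
    w=pts(p); j=jig(w); m=(abs(j[...,1]+77)<30)&(w[...,2]>.09)&(w[...,2]<.2)&(j[...,0]<180)&(j[...,0]>-60); 
    print(m.sum(), np.median(j[m],axis=0), np.percentile(w[m][:,2],[5,50,95]))
E
python3 - <<'E'
from h import *
togo(80,-76,.150); lever("l1")
E
```

```text
jig [121.8 -76.2] z 0.1432 rot [ 3.139 -0.008  0.319] F [3.8 0.8 3.3] w 0.0 t 8.45
units [-0.417 -0.001 -0.072]
308 [ 89.40540224 -82.91375854] [0.10483576 0.16188743 0.19349638]
```

Pushing works (about 4 N). Carrying on past centre.

Request:
step_arm --plan '[{"dx":-0.05,"dy":0,"dz":0,"rx":0,"ry":0,"rz":0,"claw":1},{"dx":-0.05,"dy":0,"dz":0,"rx":0,"ry":0,"rz":0,"claw":1},{"dx":-0.05,"dy":0,"dz":0,"rx":0,"ry":0,"rz":0,"claw":1},{"dx":-0.05,"dy":0,"dz":0,"rx":0,"ry":0,"rz":0,"claw":1},{"dx":-0.05,"dy":0,"dz":0,"rx":0,"ry":0,"rz":0,"claw":1},{"dx":-0.05,"dy":0,"dz":0,"rx":0,"ry":0,"rz":0,"claw":1},{"dx":-0.05,"dy":0,"dz":0,"rx":0,"ry":0,"rz":0,"claw":1},{"dx":-0.05,"dy":0,"dz":0,"rx":0,"ry":0,"rz":0,"claw":1},{"dx":0,"dy":0,"dz":0,"rx":0,"ry":0,"rz":0,"claw":1},{"dx":0,"dy":0,"dz":0,"rx":0,"ry":0,"rz":0,"claw":1}]'

```text
time_s: 9.5
ee_pos: [0.6319, -0.0222, 0.1396]
eef_rot: [3.142, -0.0, 0.318]
force: [0.2, 0.1, 0.3]
grip_width: 0.0005
grip_force: 0.0
```

Run:
```python
from h import *
togo(80,-76,.150); lever("l2")
```

```text
jig [ 80. -76.] z 0.1396 rot [ 3.142 -0.     0.318] F [0.2 0.1 0.3] w 0.0 t 9.5
units [ 0.    -0.    -0.104]
311 [ 32.98951004 -83.76668341] [0.12475055 0.15055369 0.19120437]
```

View pics/l2.png

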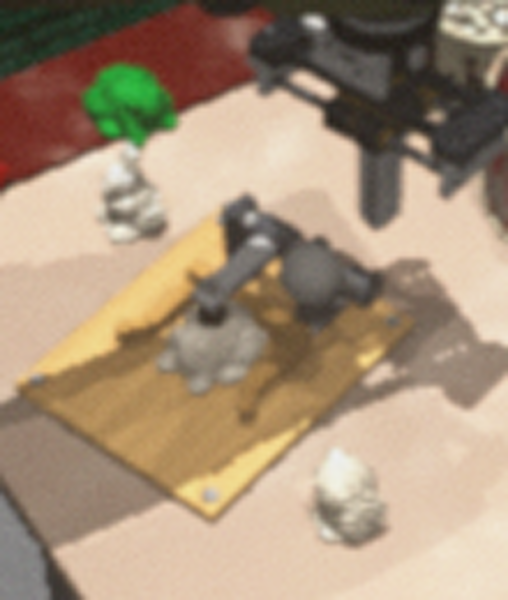

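The lever has dropped over, with the ball at (312,275) in the crop, and the arm's pad stands on the frog at (210,315). Withdrawing upward, then measuring.

Request:
step_arm --plan '[{"dx":0.1,"dy":0,"dz":-0.3,"rx":0,"ry":0,"rz":0,"claw":1},{"dx":0,"dy":0.2,"dz":-0.4,"rx":0,"ry":0,"rz":0,"claw":1},{"dx":0,"dy":0.4,"dz":-0.2,"rx":0,"ry":0,"rz":0,"claw":1},{"dx":0,"dy":0.45,"dz":0,"rx":0,"ry":0,"rz":0,"claw":1},{"dx":0,"dy":0.45,"dz":0,"rx":0,"ry":0,"rz":0,"claw":1},{"dx":0,"dy":0.45,"dz":0,"rx":0,"ry":0,"rz":0,"claw":1},{"dx":0,"dy":0.45,"dz":0,"rx":0,"ry":0,"rz":0,"claw":1},{"dx":0,"dy":0,"dz":0,"rx":0,"ry":0,"rz":0,"claw":1},{"dx":0,"dy":0,"dz":0,"rx":0,"ry":0,"rz":0,"claw":1}]'

```text
time_s: 10.45
ee_pos: [0.7164, -0.2476, 0.2282]
eef_rot: [-3.141, 0.001, 0.317]
force: [0.4, 1.5, 1.3]
grip_width: 0.0004
grip_force: 0.0
```

Run:
```python
from h import *
from scipy.optimize import least_squares
togo(80,-76,.150)
A=[]
for n in ("scene","top"):
    p=viewer.camera(n); w=pts(p); j=jig(w)
    m=(abs(j[...,1]+77)<20)&(w[...,2]>.115)&(w[...,2]<.17)&(j[...,0]<40)&(j[...,0]>-40)
    Q=np.c_[j[m],w[m][:,2]*1000]; print(n,len(Q))
    if len(Q)>20:
        r=least_squares(lambda c:np.linalg.norm(Q-c,axis=1)-22,[10,-77,130],loss="soft_l1"); x,y,z=r.x; print("ball",r.x.round(1),"clamp",.75+np.arctan2(60-x,z-74))
    if n=="top":
        w0=np.load("top.npz")["w"]; f=(w[...,2]>.02)&(w[...,2]<.056)&(j[...,0]>-60)&(j[...,0]<16)&(abs(j[...,1])<38)
        print("frog",np.percentile(j[f],[2,98],axis=0),np.percentile(w[f][:,2],98))
    save(p["img"],n+"_end.png")
img=cv2.imread("pics/top_end.png")[130:280,230:380]; cv2.imwrite("pics/end.png",cv2.resize(img,(600,600),interpolation=2))
```

```text
jig [  89.6 -316.5] z 0.2282 rot [-3.141e+00  1.000e-03  3.170e-01] F [0.4 1.5 1.3] w 0.0 t 10.45
units [-0.099 -2.404  0.784]
scene 144
ball [  5.5 -76.  134.7] clamp 1.4823489628470359
top 194
ball [  6.7 -78.1 132.5] clamp 1.4894781925834235
frog [[-45.65541368 -31.16713054]
 [ 13.96926733  27.44290676]] 0.04974430569158236
```

View pics/end.png

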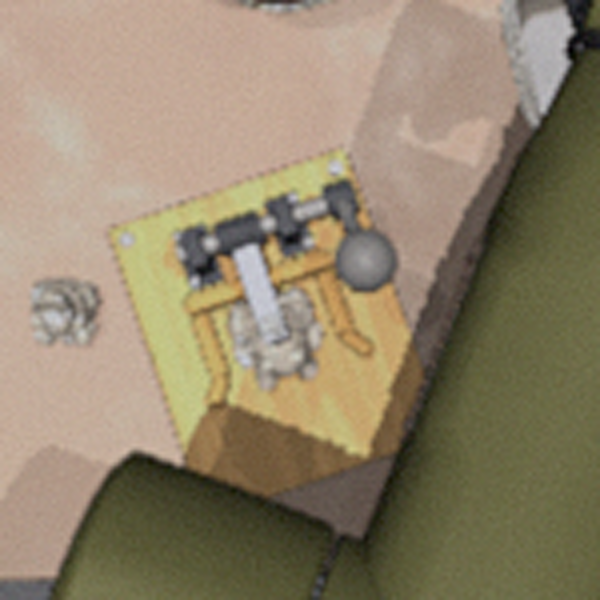

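The clamp is at about 1.485 rad, and the top view shows the pad on the frog at (275,330), up against the stop. I'll confirm the arm is free of contact, then hand in.

Run:
```python
from h import *
p=viewer.camera("top"); w=np.load("top.npz")["w"]
print("max height under tool",np.nanmax(w[(abs(w[...,0]-.716)<.1)&(abs(w[...,1]+.248)<.12)][:,2]))
o=telemetry.get_obs(); print(o["force"],abs(o["joint_vel"]).max())
if np.linalg.norm(o["force"])<2.5: print(hand_in())
```

```text
max height under tool 0.19284449157968483
[-0.25293114 -0.32374659  0.11277845] 0.009684303136370883
the job is handed in; nothing more can be done
None
```

I pushed the frog into the nest against the back stop and flipped the lever over; the clamp measures about 1.485 rad with the pad on the frog's back. The arm is clear and the job is handed in, but I have no verdict back, and I judged pad contact from the pictures because its force can't be read.

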